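Put the cooking tools back in their organiser

TASK

Put the three tools away in the organiser: the black turner in the white insert, the meat tenderizer in the grey one and the red basting brush in the blue one, each lying flat on the floor of its insert with its head in the wide head pocket and its handle in the channel. Lower them in gently, without dropping them or pressing them down, and leave everything else on the counter standing where it is.

Things in the scene. Friction and masses are not known exactly. Their poses are not given: they have to be found in the camera images.
- turner: Black plastic slotted turner, 190 mm long, about 0.09 kg. Origin on the underside at mid-length, x from handle to head, z up. Blade 75 x 66 x 5 mm at x from +20 to +95 mm; handle bar 22 mm wide (y), its top 28 mm and its underside 10 mm above the counter, x from -83 to +6 mm, with a foot at its far end. Centre of mass near x = -15 mm, a good place to grip.
- tenderizer: Cast aluminium meat tenderizer (mallet), 190 mm long, about 0.45 kg. Origin on the underside at mid-length, x from handle to head, z up. Block head 46 (x) x 64 (y) x 46 mm high at x from +49 to +95 mm; handle 24 mm wide, from 11 to 35 mm above the counter, x from -77 to +49 mm; pommel 34 mm wide at its end. Centre of mass near x = +35 mm; grip the handle near x = +30 mm.
- brush: Basting brush with a wooden handle and red silicone head, 190 mm long, about 0.08 kg. Origin on the underside at mid-length, x from handle to head, z up. Head 42 mm wide, 22 mm high, at x from +38 to +95 mm; wooden collar 38 mm wide at x from +20 to +40 mm; handle bar 22 mm wide, from 10 to 28 mm above the counter, x from -80 to +20 mm. Centre of mass near x = +10 mm; grip near x = 0.
- organiser: Shallow wooden frame, 222 x 302 mm, rim 12 mm high, floor 4 mm, fixed; holds the three inserts side by side in an order that varies. A tool lying right in its insert has its origin 4 mm above the insert's origin, x along x, with about 5 mm of play all round. Between head pocket and channel each insert has a finger scoop 89 mm wide. Origin at the centre of its underside.
- insert_turner: White insert, for the turner: fixed, 210 x 95 mm, floor 4 mm thick, walls and blocks 18 mm high. Origin at the centre of its underside, 4 mm above the counter, x towards the head end. Head pocket 76 mm wide at x beyond +25 mm; handle channel 32 mm wide at x below -45 mm.
- insert_tenderizer: Grey insert, for the tenderizer: fixed, 210 x 95 mm, floor 4 mm thick, walls and blocks 18 mm high. Origin at the centre of its underside, 4 mm above the counter, x towards the head end. Head pocket 74 mm wide at x beyond +50 mm; handle channel 44 mm wide at x below -45 mm.
- insert_brush: Blue insert, for the brush: fixed, 210 x 95 mm, floor 4 mm thick, walls and blocks 18 mm high. Origin at the centre of its underside, 4 mm above the counter, x towards the head end. Head pocket 52 mm wide at x beyond +30 mm; handle channel 32 mm wide at x below -45 mm.
- turner_head (a point): Point on the turner's blade, x = +90 mm from its origin.
- tenderizer_head (a point): Point on the tenderizer's head, x = +90 mm from its origin.
- brush_head (a point): Point in the brush's bristles, x = +90 mm from its origin.
- canister: Closed spring-latch stainless steel canister, 106 mm diameter, 153 mm high, loose bystander. Origin under its centre.
- plate: White melamine plate, 190 mm diameter, 18 mm high, loose bystander. Origin under its centre.
- pinch_bowl: Orange silicone pinch bowl, 76 mm diameter, 32 mm high, loose bystander among the tools. Origin under its centre.
- mill: Dark wooden pepper mill, 52 mm diameter, 130 mm high, loose bystander. Origin under its centre.
- mug: Blue mug, 80 mm diameter, 90 mm high, handle at its +y, loose bystander. Origin under its centre.
- oil_bottle: Green oil bottle, 60 mm diameter, 220 mm high, loose bystander. Origin under its centre.
- spice_jar: Amber spice jar, 52 mm diameter, 85 mm high, loose bystander. Origin under its centre.
Mind the look-alikes: they are no part of the job. What is shaped like the insert_tenderizer but pink or yellow is not meant.

How it is judged:
At the end, for the whole second after the job is handed in: Each tool lies at rest in its own insert: origin within 11 mm lengthwise and 10 mm sideways of the insert's centre, underside within 4 mm of the insert's floor, tilted less than 0.06 rad, aligned within 0.13 rad with its head at the insert's head end (x of turner in the frame of insert_turner between -0.011 and 0.011 m and y of turner in the frame of insert_turner between -0.01 and 0.01 m and z of turner in the frame of insert_turner below 0.008 m and angle between each of turner, tenderizer, brush's own z axis and vertical below 0.06 rad and angle between the x axis of turner and the x axis of insert_turner, either way round below 0.13 rad and x of turner_head in the frame of insert_turner above 0.05 m and linear speed of each of turner, tenderizer, brush below 0.02 m/s and x of tenderizer in the frame of insert_tenderizer between -0.011 and 0.011 m and y of tenderizer in the frame of insert_tenderizer between -0.01 and 0.01 m and z of tenderizer in the frame of insert_tenderizer below 0.008 m and angle between the x axis of tenderizer and the x axis of insert_tenderizer, either way round below 0.13 rad and x of tenderizer_head in the frame of insert_tenderizer above 0.05 m and x of brush in the frame of insert_brush between -0.011 and 0.011 m and y of brush in the frame of insert_brush between -0.01 and 0.01 m and z of brush in the frame of insert_brush below 0.008 m and angle between the x axis of brush and the x axis of insert_brush, either way round below 0.13 rad and x of brush_head in the frame of insert_brush above 0.05 m); the robot touches nothing.
It fails at once if a tool is pressed into the organiser (more than 90 N between them) (contact force between any of turner, tenderizer, brush and insert_turner above 90 N or contact force between any of turner, tenderizer, brush and insert_tenderizer above 90 N or contact force between any of turner, tenderizer, brush and insert_brush above 90 N or contact force between any of turner, tenderizer, brush and organiser above 90 N).
It fails at once if a tool is dropped (it falls free of the fingers at more than 0.45 m/s, a fall of about 10 mm) ((linear speed of turner above 0.45 m/s and contact force between the fingers and turner below 0.1 N) or (linear speed of tenderizer above 0.45 m/s and contact force between the fingers and tenderizer below 0.1 N) or (linear speed of brush above 0.45 m/s and contact force between the fingers and brush below 0.1 N)).
It fails at once if a bystander (canister, plate, pinch bowl, mill, mug, oil bottle or spice jar) is shoved more than 20 mm or tipped (distance of any of canister, plate, pinch_bowl, mill, mug, oil_bottle, spice_jar from where it was at the start of the episode above 0.02 m or angle between any of canister, plate, pinch_bowl, mill, mug, oil_bottle, spice_jar's own z axis and vertical above 0.3 rad).
It also fails if it takes over 72 s, if anything falls off the work surface, if the arm or the gripper's body presses on something with over 40 N, if the wrist force passes 120 N, or if a joint passes its speed limit or range.

ROBOT

A 6-joint arm with a two-finger parallel gripper is mounted at the origin on the work surface. World frame = base frame: x ahead of the robot, y to its left, z up, the work surface at z = 0. Lengths are in m, angles in rad, forces in N, time in s.
With the tool pointing down it reaches from about 0.375 to 0.975 m from the base axis. Payload 3.8 kg.
Tool frame: the origin (TCP) lies midway between the tips of the shut fingers; the grasp point (between the pads) lies 19 mm behind it; z points along the fingers, y is the line along which they close (so a half turn about z gives the same grasp; the last joint's range is limited). The gripper opens to 85 mm and grips with 20 to 120 N. Pads are 22 mm wide; open, the fingers measure 114 mm over their backs; the gripper's body (76 mm by 85 mm) begins 54 mm behind the grasp point. The pads swing forward as they close: fully open they stand 13 mm farther back than shut.
Start: joints at [1.262, 0.264, 1.604, -0, 1.274, -0.037], TCP at [0.181, 0.65, 0.231] pointing down, gripper open.
Joint ranges: [-2.63, 2.63], [-0.94, 2.18], [0.31, 2.57], [-1.31, 4.45], [0, 2.66], [-2.55, 2.55]. Speed limits (rad/s): [2.57, 2.57, 3.14, 3.14, 3.14, 3.14].

INTERFACE

Orientations are given as a 3x3 rotation matrix whose columns are the frame's x, y, z axes.
In Python, from rig import manip, viewer gives the robot as it stands. Calls block until the motion is done:
- manip.movep(position, orientation): joint-space move of the TCP to a pose.
- manip.move_straight(position, frame=None, rate=0.15, contact_N=None): straight line of the TCP; frame=None keeps the orientation; rate is the mean speed in m/s. With contact_N (N) it stops when the force on the tool has changed by that much, and returns True; else False.
- manip.movej(angles): joint-space move.
- manip.move_gripper(opening, squeeze=None): finger opening in m; squeeze is the grip in N (None keeps the last); returns when the fingers have stopped.
- manip.wait(seconds).
- manip.ik(position, orientation): joint angles nearest the present ones, or None.
- manip.sense(): the state.
- viewer.read_camera(name): name is "side" or "top" or "wrist"; returns the picture (400x640x3 uint8, blue, green, red); there is no depth.
- viewer.camera_model(name): a dict with "fx", "fy", "cx", "cy" (pixels), "k1" (the pictures are not rectified: a ray, as slopes to the right and down, at radius r is drawn at 1 + k1 r^2 times it, then the intrinsics apply), "R" (3x3) and "t" (3): a world point X has camera coordinates R X + t. Camera axes: x right, y down, z forward; pixel columns grow to the right and rows downward; lengths in m; the calibration is good to about 2 mm. A picture is of the moment at which its call begins: read the wrist's pose just before it. camera_model takes no time and is no camera call; for the wrist camera it gives the pose at the moment of the call.
A pose or a line that the arm cannot do raises manip.Unreachable and nothing moves.
- manip.sign_off(): hands the job in; it is judged then, once.
The state is a dict: "t": time; "joint_pos": joint angles; "qvel": joint speeds; "joint_torque": joint torques, N m; "position": TCP position; "tool_rot": TCP orientation; "force": force on the tool from outside, world axes, zero at the start; "ft_torque": the same for the moment, N m; "width": finger opening in m; "grasp_force": force on a finger pad.
Only numpy, scipy, OpenCV 4.12 (cv2) and the standard library are available. Lean on these libraries where they do the work, as an engineer would, in place of code of your own. Each camera call takes 0.05 s, during which the arm holds its last target. There are 200 camera calls.

## Working session

There is one attempt and no reset: what is moved stays moved. The work goes in short steps, each a Python script; the robot and the scene stay as the last script left them, time stands still between calls to the robot, and variables do not carry over. Pictures are saved under pics/ and viewed, at most 10 in all, crops included, and the job is handed in when it is done.

```bash
mkdir -p pics; ls
python3 - <<'E'
from rig import manip, viewer
import cv2
for n in("top","side"):
    cv2.imwrite(f"pics/{n}0.png",viewer.read_camera(n))
    m=viewer.camera_model(n);print(n,m)
print(manip.sense())
E
```

```text
pics
top {'fx': 366.30634428199863, 'fy': 366.30634428199863, 'cx': 322.07271522796094, 'cy': 191.61394077728582, 'k1': 0.0255835049413549, 'R': array([[-0.00863724, -0.99994399, -0.00611661],
       [-0.99662391,  0.00910768, -0.08159551],
       [ 0.08164665,  0.0053912 , -0.99664676]]), 't': array([0.05434112, 0.48578227, 1.35847868])}
side {'fx': 444.13663128849834, 'fy': 444.13663128849834, 'cx': 315.5364903768743, 'cy': 206.26720201683696, 'k1': -0.03554103236659915, 'R': array([[ 8.05429312e-01, -5.92691344e-01, -7.70541979e-04],
       [-3.80452671e-01, -5.16012896e-01, -7.67454531e-01],
       [ 4.54466048e-01,  6.18423530e-01, -6.41102916e-01]]), 't': array([-0.37384651,  0.27534862,  1.12846734])}
{'t': 0.1, 'joint_pos': array([ 1.26205985e+00,  2.64695428e-01,  1.60525375e+00,  4.87061025e-06,
        1.27369850e+00, -3.69123732e-02]), 'qvel': array([-4.75242237e-05, -2.15113577e-03, -6.07786668e-04,  8.57869066e-04,
       -5.10059371e-04, -6.66794716e-04]), 'joint_torque': array([ 9.49440546e-04, -5.16713226e+01, -3.68586302e+01,  5.25809617e-05,
        6.53111390e-03,  1.21113368e-05]), 'position': array([0.18103552, 0.64957758, 0.23006584]), 'tool_rot': array([[-9.63282337e-01,  2.68489746e-01, -6.28866194e-04],
       [ 2.68490470e-01,  9.63280354e-01, -1.95644264e-03],
       [ 8.04896637e-05, -2.05345121e-03, -9.99997888e-01]]), 'force': array([-1.00215112, -0.23286823, -0.75635746]), 'ft_torque': array([-0.04373454, -0.01591735,  0.00117268]), 'grasp_force': 0.0, 'width': 0.0852598027112316}
```

View pics/top0.png

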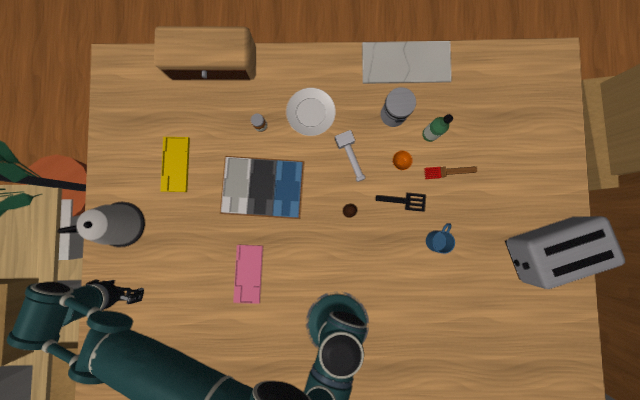

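View pics/side0.png

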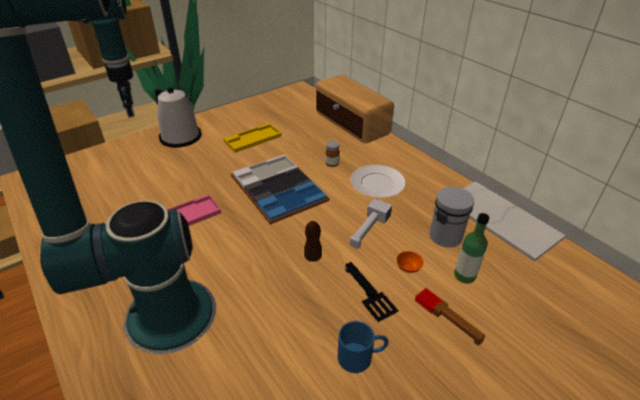

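The top view shows the organiser at about (262,187): white, grey, blue from left to right. The tenderizer is at (350,155), the turner at (400,201), the brush at (450,172), the bowl at (402,160) and the mill at (350,210). The look-alikes are yellow (175,164) and pink (248,273), both standing loose. The grey insert in the frame (262,187) is the one meant. I'll enlarge to confirm.

Run:
```python
import cv2
im=cv2.imread("pics/top0.png")
cv2.imwrite("pics/c1.png",cv2.resize(im[125:225,212:312],None,fx=6,fy=6,interpolation=cv2.INTER_CUBIC))
cv2.imwrite("pics/c2.png",cv2.resize(im[122:222,327:487],None,fx=5,fy=5,interpolation=cv2.INTER_CUBIC))
```

```text
(no output)
```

View pics/c1.png

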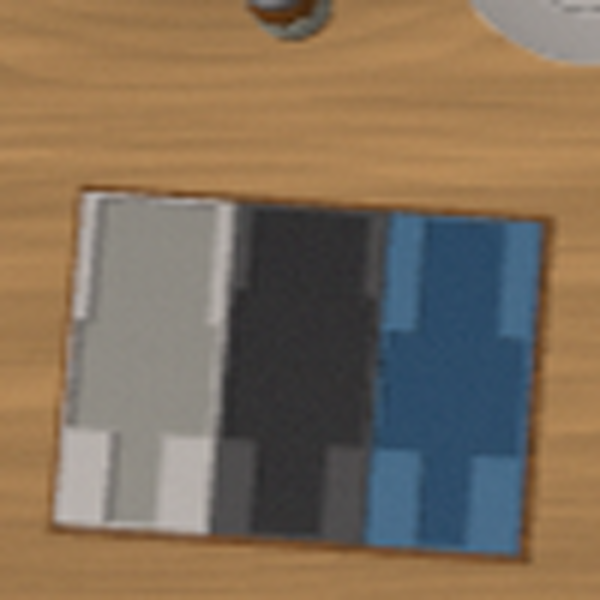

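View pics/c2.png

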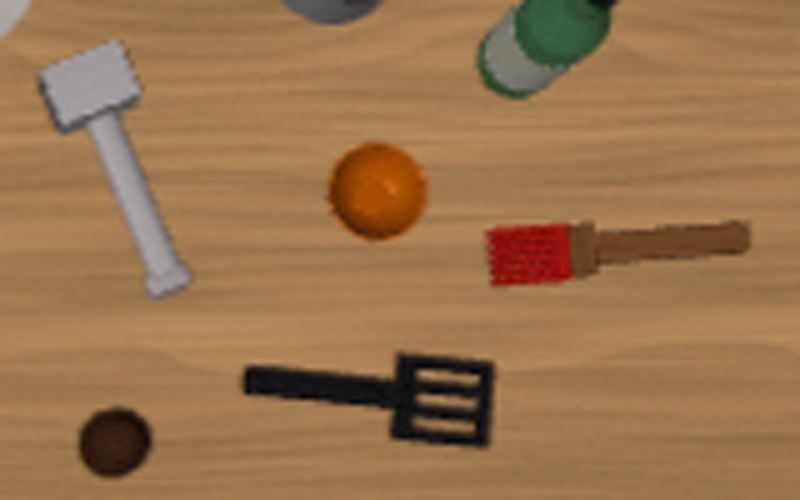

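The frame holds white, grey and blue, left to right, with all head pockets at the top (away from the robot). The grey one at crop (300,370) has the wide head pocket and channel, and it is the only grey insert; pink and yellow are excluded. I read all the endpoints from the crops and compute poses next.

```bash
cat > h.py <<'E'
from rig import manip, viewer
import numpy as np, cv2
def ray(n,uv,z,m=None):
    m=m or viewer.camera_model(n)
    d=((uv[0]-m["cx"])/m["fx"],(uv[1]-m["cy"])/m["fy"]); d=np.array(d); s=d.copy()
    for _ in range(20): s=d/(1+m["k1"]*(s@s))
    R=np.array(m["R"]);c=-R.T@m["t"];v=R.T@np.array([s[0],s[1],1])
    return c+v*(z-c[2])/v[2]
def Rdown(a):
    "z down, tool x axis along world angle a (fingers close perpendicular)"
    c,s=np.cos(a),np.sin(a)
    return np.array([[c,s,0],[s,-c,0],[0,0,-1.]])
E
python3 - <<'E'
from h import *
T=lambda u,v,x0,y0,f:((u+.5)/f-.5+x0,(v+.5)/f-.5+y0)
o=[ray("top",T(u,v,212,125,6),.012)[:2] for u,v in((80,187),(551,217),(527,560),(50,530))]
o=np.array(o);print("org",o.mean(0),[np.linalg.norm(o[i]-o[i-1]) for i in range(4)])
d=(o[0]+o[1]-o[2]-o[3]);e=o[0]+o[3]-o[1]-o[2];print("yaw",np.arctan2(d[1],d[0]),np.arctan2(-e[0],e[1]))
t={"tend":((81,61),.046,(169,291),.02),"turner":((491,404),.005,(245,380),.026),"brush":((489,259),.022,(750,237),.026)}
for k,(a,za,b,zb) in t.items():
    A=ray("top",T(*a,327,122,5),za);B=ray("top",T(*b,327,122,5),zb);D=(A-B)[:2]
    print(k,((A+B)/2)[:2],np.arctan2(D[1],D[0]),np.linalg.norm(D))
for k,p,z in(("bowl",(378,191),.032),("mill",(115,441),.13)):print(k,ray("top",T(*p,327,122,5),z))
w=viewer.camera_model("wrist");s=manip.sense();print(w["fx"],w["k1"],-w["R"].T@w["t"]-s["position"], w["R"]@s["tool_rot"])
E
```

```text
org [0.50785281 0.27781371] [np.float64(0.21819485527279825), np.float64(0.30009276626603715), np.float64(0.21781761860938825), np.float64(0.30004982945881986)]
yaw -0.07358066296176878 -0.07257189197330162
tend [ 0.61487393 -0.06213791] 0.3662524151689285 0.18264314656398828
turner [ 0.45224834 -0.24388481] -1.6687002651111356 0.18904759234564142
brush [ 0.55828331 -0.4318503 ] 1.6433426362002779 0.19377560199825686
bowl [ 0.60211375 -0.2512849   0.032     ]
mill [ 0.41349893 -0.04487805  0.13      ]
280.40065916970036 -0.03676128319192385 [-0.06240461  0.0181649   0.14136114] [[ 2.74313363e-04  9.99999961e-01 -5.96001866e-05]
 [-9.64980875e-01  2.49072830e-04 -2.62320127e-01]
 [-2.62320102e-01  1.29470956e-04  9.64980905e-01]]
```

```bash
cat >> h.py <<'E'
import pickle
E
python3 - <<'E'
from h import *
print(manip.sense()["t"])
V={}
for k,(x,y,a) in {"org":(.508,.278,np.pi-.073),"tend":(.615,-.062,.366),"turner":(.452,-.244,-1.669+np.pi),"brush":(.558,-.432,1.643)}.items():
    manip.movep([x-.03*np.cos(a),y-.03*np.sin(a),.26],Rdown(a)); manip.wait(.2)
    m=viewer.camera_model("wrist"); im=viewer.read_camera("wrist"); V[k]=(m,im)
    print(k,manip.sense()["t"],manip.sense()["joint_pos"][[0,5]])
pickle.dump(V,open("V.pkl","wb"))
I={k:v[1] for k,v in V.items()}
cv2.imwrite("pics/m.png",cv2.resize(np.vstack([np.hstack([I["org"],I["tend"]]),np.hstack([I["turner"],I["brush"]])]),(800,500),interpolation=cv2.INTER_AREA))
E
```

```text
0.1
org 2.225 [ 0.43380763 -1.06513356]
tend 4.3 [-0.16462701  1.03926688]
turner 5.925 [-0.59399854 -0.49655658]
brush 7.05 [-0.72283557 -0.79592011]
```

View pics/m.png

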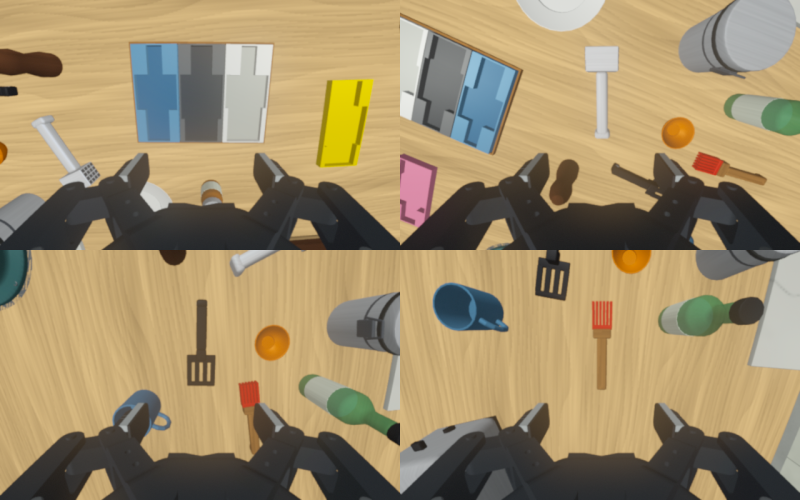

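All four wrist views show their object aligned with the tool frame. I'll crop in to read the edges.

Run:
```python
from h import *
V=pickle.load(open("V.pkl","rb"))
up=lambda i:cv2.resize(i,None,fx=3,fy=3,interpolation=cv2.INTER_CUBIC)
cv2.imwrite("pics/t3.png",np.hstack([up(V["tend"][1][60:240,277:365]),up(V["turner"][1][60:240,277:365]),up(V["brush"][1][60:240,277:365])]))
cv2.imwrite("pics/o3.png",up(V["org"][1][60:240,200:445]))
```

```text
(no output)
```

View pics/t3.png

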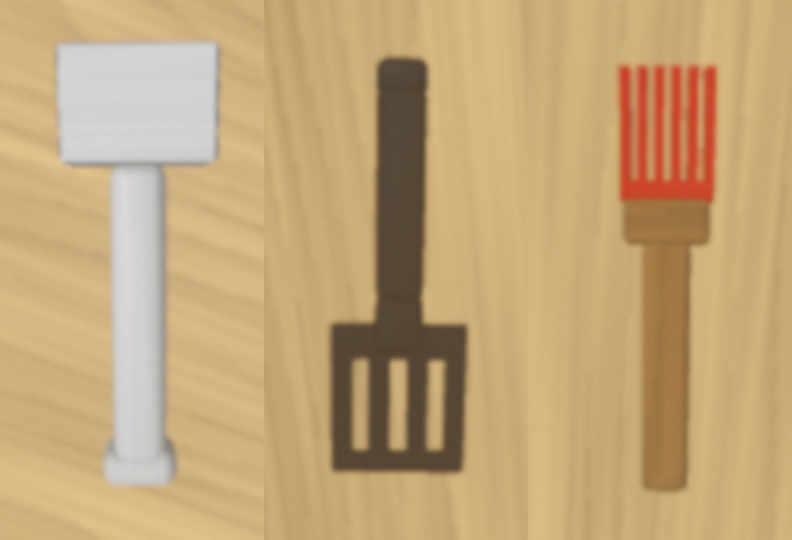

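View pics/o3.png

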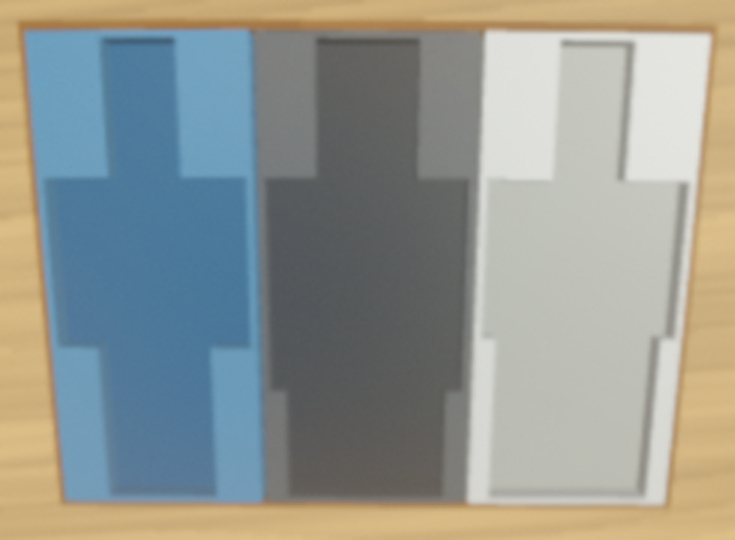

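Run:
```python
from h import *
V=pickle.load(open("V.pkl","rb")); P={}
T=lambda u,v,x0,y0,f=3:((u+.5)/f-.5+x0,(v+.5)/f-.5+y0)
m=V["org"][0]
for k,c in {"brush":((23,31),(252,31),(262,501),(62,502)),"tend":((254,31),(484,31),(468,502),(263,501)),"turner":((485,31),(712,34),(666,504),(469,503))}.items():
    o=np.array([ray("",T(*p,200,60),.022,m)[:2] for p in c]);d=o[2]+o[3]-o[0]-o[1]
    P["i_"+k]=(*o.mean(0),np.arctan2(d[1],d[0]));print(k,P["i_"+k],[round(np.linalg.norm(o[i]-o[i-1]),4) for i in range(4)])
for k,(a,za,b,zb) in {"tend":((137.5,42),.046,(140,486),.035),"turner":((133.5,470),.005,(138.5,59),.028),"brush":((140,66),.022,(136,490),.028)}.items():
    A=ray("",T(*a,277,60),za,V[k][0]);B=ray("",T(*b,277,60),zb,V[k][0]);D=(A-B)[:2]
    P[k]=(*((A+B)/2)[:2],np.arctan2(D[1],D[0]));print(k,P[k],np.linalg.norm(D))
pickle.dump(P,open("P.pkl","wb"))
```

```text
brush (np.float64(0.5013227541050547), np.float64(0.1821299767520389), np.float64(-0.08253665881476567)) [np.float64(0.2096), np.float64(0.0963), np.float64(0.208), np.float64(0.0965)]
tend (np.float64(0.5084568325611668), np.float64(0.2792921346644822), np.float64(-0.0786915691939275)) [np.float64(0.208), np.float64(0.096), np.float64(0.2086), np.float64(0.0982)]
turner (np.float64(0.5159795289421931), np.float64(0.37570239591458515), np.float64(-0.07437967422333672)) [np.float64(0.2091), np.float64(0.0956), np.float64(0.2095), np.float64(0.0951)]
tend (np.float64(0.6192662539197434), np.float64(-0.061819236353437404), np.float64(0.37418427678873123)) 0.18753075747264988
turner (np.float64(0.4539028520257867), np.float64(-0.24379117388708937), np.float64(-1.6800216330678392)) 0.1860450762109526
brush (np.float64(0.5607440555727755), np.float64(-0.433217883397329), np.float64(1.6352435150095883)) 0.18705777070793642
```

```bash
cat >> h.py <<'E'
def place(k,gx,squeeze,flip,zg=.006,yaw=-.078):
    P=pickle.load(open("P.pkl","rb"));x,y,a=P[k];X,Y,_=P["i_"+k]
    f=np.pi if flip else 0
    g=np.array([x+gx*np.cos(a),y+gx*np.sin(a)]); G=np.array([X+gx*np.cos(yaw),Y+gx*np.sin(yaw)])
    R=Rdown(a+f);Q=Rdown(yaw+f);H=.2
    manip.movep([*g,.22],R); manip.move_gripper(.055)
    manip.move_straight([*g,.05],rate=.2); print("down",manip.move_straight([*g,zg],rate=.06,contact_N=12))
    manip.move_gripper(.0,squeeze); s=manip.sense(); print("width",s["width"],s["grasp_force"],s["position"])
    manip.move_straight([*g,.05],rate=.06); manip.move_straight([*g,H],rate=.2)
    print("held",manip.sense()["width"])
    manip.movep([*G,H],Q); manip.move_straight([*G,.05],rate=.15); manip.wait(.3)
    print("contact",manip.move_straight([*G,zg+.006],rate=.02,contact_N=5)); s=manip.sense();print("z",s["position"][2]-zg,s["force"])
    return G
def release(G):
    manip.move_gripper(.048); manip.wait(.3); manip.move_straight([*G,.06],rate=.06); manip.move_straight([*G,.2],rate=.2); print("t",manip.sense()["t"])
E
python3 - <<'E'
from h import *
G=place("brush",0.,40,False); cv2.imwrite("pics/b_side.png",viewer.read_camera("side")); print(manip.sense()["t"])
E
```

```text
down False
width 0.02093382552307182 40.53169012069702 [ 0.56126975 -0.4336636   0.00682356]
held 0.021413634453086767
contact True
z 0.008757521215096346 [-0.48550705 -0.26855044  4.78687371]
17.225
```

Contact came at +8.8 mm against 8 mm expected, so the brush is on the floor. Releasing it and moving on to the tenderizer.

Run:
```python
from h import *
P=pickle.load(open("P.pkl","rb"));release(P["i_brush"][:2])
manip.wait(.1);im=viewer.read_camera("wrist")
G=place("tend",.03,70,False); print(manip.sense()["t"])
cv2.imwrite("pics/b_w.png",np.hstack([im[40:400,120:520],viewer.read_camera("side")[120:400,150:420].repeat(1,0)[:280].copy() if 0 else cv2.resize(viewer.read_camera("side")[130:250,200:334],(400,360))]))
```

```text
t 19.675
down False
width 0.022801375818915663 70.3261148929596 [ 0.6478558  -0.05082309  0.00687871]
held 0.022800770038864382
contact True
z 0.00883459202920364 [-0.27284944  0.07924824  6.53325459]
29.5
```

View pics/b_w.png

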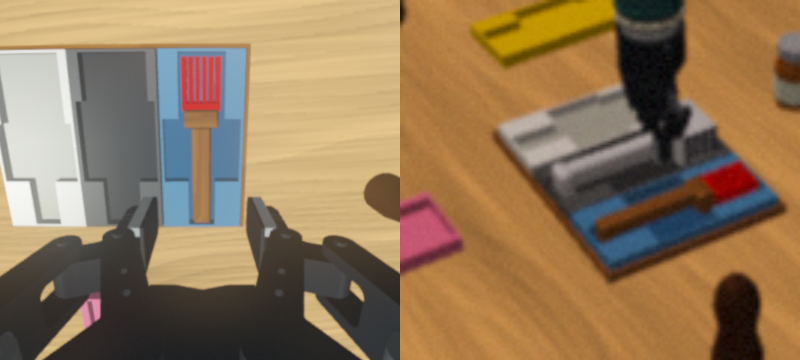

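The brush lies in its pocket and channel (left image, column 200). The tenderizer sits low in the grey insert, with contact at the expected height. Next is releasing it and fetching the turner.

Run:
```python
from h import *
P=pickle.load(open("P.pkl","rb"));release(np.array(P["i_tend"][:2])+.03*np.array([np.cos(.078),-np.sin(.078)]))
G=place("turner",-.015,40,True); print(manip.sense()["t"]); 
if 0.006<manip.sense()["position"][2]-.006<.0105:
    release(G)
    a=np.pi-.078; manip.movep([.508+.03,.278,.26],Rdown(a)); manip.wait(.2)
    im=viewer.read_camera("wrist"); top=viewer.read_camera("top")
    cv2.imwrite("pics/f.png",np.hstack([cv2.resize(im[50:250,190:450],(468,360)),cv2.resize(top[145:225,210:280+4],(332,360))]))
    s=viewer.read_camera("side"); cv2.imwrite("pics/f_side.png",np.vstack([s]))
```

```text
t 32.0083
down False
width 0.021166955226580797 40.97313165664673 [ 0.45615106 -0.22922028  0.00663954]
held 0.021198391888856388
contact True
z 0.008638855438077143 [-0.05735375 -0.84219213  4.93327264]
43.6583
t 46.1083
```

View pics/f.png

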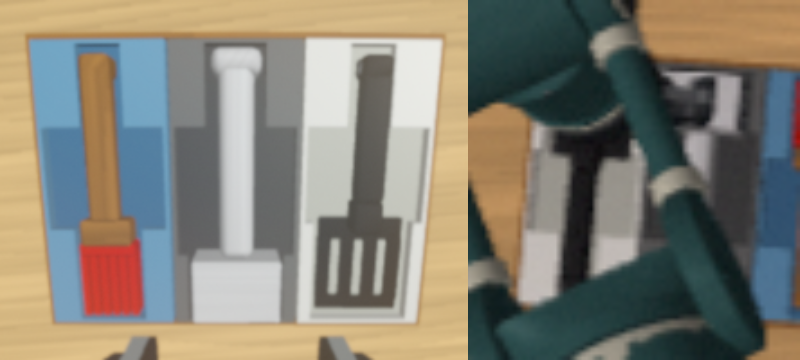

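Run:
```python
from h import *
m=viewer.camera_model("wrist");P=pickle.load(open("P.pkl","rb"))
T=lambda u,v:(u/1.8+190,v/1.8+50)
for k,a,za,b,zb in (("turner",(357,307),.013,(376,55),.036),("tend",(236,321),.054,(236.5,48),.043),("brush",(112,316),.030,(96.5,55),.036)):
    A=ray("",T(*a),za,m)[:2];B=ray("",T(*b),zb,m)[:2];c=(A+B)/2-P["i_"+k][:2];y=-.078
    d=A-B;print(k,[round(1e3*v,1) for v in(c@[np.cos(y),np.sin(y)],c@[-np.sin(y),np.cos(y)],np.linalg.norm(d))],round(np.arctan2(d[1],d[0])-y,3))
```

```text
turner [np.float64(3.0), np.float64(0.4), np.float64(187.2)] 0.02
tend [np.float64(0.0), np.float64(1.0), np.float64(186.8)] -0.001
brush [np.float64(3.6), np.float64(2.7), np.float64(188.9)] -0.012
```

All three are within tolerance, so I'm handing in.

```bash
python3 -c "
from rig import manip
print(manip.sign_off())"
```

```text
the job is handed in; nothing more can be done
None
```

The turner, tenderizer and brush are each in their own insert, measured within about 4 mm of centre and 0.02 rad of alignment, with heads in the head pockets; I handed the job in at about 48 s, and the sign-off returned no verdict.

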